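# Clear the candled eggs and refill the carrier

## Task

The candler has marked two of the four eggs on the steel carrier with a felt-pen cross. Move the cracked egg (red cross) to the free cup of the red rack and the dirty egg (blue cross) to the free cup of the blue rack, and fill the two cups this leaves empty with the two sound eggs from the white rack, so that the carrier ends with four unmarked eggs. Handle the eggs gently, set them down pointed end down without dropping them, and leave the two unmarked eggs already on the carrier where they are.

Things in the scene. Friction and masses are not known exactly. Their poses are not given: they have to be found in the camera images.
- cracked_egg: brown hen's egg, 42 mm across at its widest and 54 mm tall, 60 g, standing pointed end down in a cup; a red felt-pen cross about 28 mm across over its blunt top; starts in one of the carrier's cups. Origin at its lower, pointed tip, z up through the egg; widest 32 mm above the tip, where flat fingers pinch it. The shell bears up to 30 N of grip and cracks above that. Belongs in the free cup of the red rack.
- dirty_egg: brown hen's egg, 42 mm across at its widest and 55 mm tall, 60 g, standing pointed end down in a cup; a blue felt-pen cross about 28 mm across over its blunt top; starts in one of the carrier's cups. Origin at its lower, pointed tip, z up through the egg; widest 32 mm above the tip, where flat fingers pinch it. The shell bears up to 30 N of grip and cracks above that. Belongs in the free cup of the blue rack.
- spare_egg_1: brown hen's egg, 42 mm across at its widest and 55 mm tall, 60 g, standing pointed end down in a cup; no mark; starts in a cup of the white rack. Origin at its lower, pointed tip, z up through the egg; widest 32 mm above the tip, where flat fingers pinch it. The shell bears up to 30 N of grip and cracks above that. Goes into either cup of the carrier that a marked egg has left.
- spare_egg_2: brown hen's egg, 42 mm across at its widest and 56 mm tall, 60 g, standing pointed end down in a cup; no mark; starts in the other cup of the white rack. Origin at its lower, pointed tip, z up through the egg; widest 32 mm above the tip, where flat fingers pinch it. The shell bears up to 30 N of grip and cracks above that. Goes into the other cup of the carrier that a marked egg has left.
- kept_egg_1: brown hen's egg, 42 mm across at its widest and 56 mm tall, 60 g, standing pointed end down in a cup; no mark; starts in one of the carrier's cups and stays there. Origin at its lower, pointed tip, z up through the egg; widest 32 mm above the tip, where flat fingers pinch it. The shell bears up to 30 N of grip and cracks above that. 
- kept_egg_2: brown hen's egg, 42 mm across at its widest and 55 mm tall, 60 g, standing pointed end down in a cup; no mark; starts in one of the carrier's cups and stays there. Origin at its lower, pointed tip, z up through the egg; widest 32 mm above the tip, where flat fingers pinch it. The shell bears up to 30 N of grip and cracks above that. 
- carrier: egg carrier: square steel plate, 140 x 140 mm, top 10 mm above the table, fixed for the job, with four black ring cups at x = -45 or +45 mm, y = -45 or +45 mm. Ring cups of 39 mm outer and 33 mm inner rim diameter, rim 21 mm above the table, 11 mm deep; a seated egg's tip rests on the cup's floor 10 mm above the table, leaning at most some 10 degrees. Origin on the table under its middle, x and y along its sides, z up.
- red_rack: low plastic rack in bright red, 66 mm (x) by 156 mm (y), plate top 10 mm above the table, fixed for the job; two ring cups like the carrier's at x 0, y -45 and y +45 mm. Origin on the table under its middle. The cup at y -45 mm already holds a cracked egg with a red cross (not to be moved, 56 mm tall); the cup at y +45 mm is free. y runs along its length.
- blue_rack: low plastic rack in bright blue, 66 mm (x) by 156 mm (y), plate top 10 mm above the table, fixed for the job; two ring cups like the carrier's at x 0, y -45 and y +45 mm. Origin on the table under its middle. The cup at y -45 mm already holds a dirty egg with a blue cross (not to be moved, 56 mm tall); the cup at y +45 mm is free. y runs along its length.
- white_rack: low plastic rack in bright white, 66 mm (x) by 156 mm (y), plate top 10 mm above the table, fixed for the job; two ring cups like the carrier's at x 0, y -45 and y +45 mm. Origin on the table under its middle. Both cups hold a spare egg at the start. y runs along its length.

How it is judged:
By the outcome, as a careful person would: the job done as asked, in the order asked, and still so for the second after the job is handed in, with the robot touching nothing.
It also fails if it takes over 96 s, if anything falls off the work surface, if the arm or the gripper's body presses on something with over 40 N, if the wrist force passes 120 N, or if a joint passes its speed limit or range.

## Robot

A 6-joint arm with a two-finger parallel gripper is mounted at the origin on a cart in front of the work surface, level with it; the furniture and walls round the work are solid. World frame = base frame: x ahead of the robot, y to its left, z up, the work surface at z = 0. Lengths are in m, angles in rad, forces in N, time in s.
With the tool pointing down it reaches from about 0.375 to 0.9 m from the base axis. Payload 3.1 kg.
Tool frame: the origin (TCP) lies midway between the tips of the shut fingers; the grasp point (between the pads) lies 19 mm behind it (pinch_z is the distance from the TCP to the grasp point, in m); z points along the fingers, y is the line along which they close (so a half turn about z gives the same grasp; the last joint's range is limited). The gripper opens to 85 mm and grips with 20 to 120 N. Pads are 22 mm wide; open, the fingers measure 114 mm over their backs; the gripper's body (76 mm by 85 mm) begins 54 mm behind the grasp point. The pads swing forward as they close: fully open they stand 13 mm farther back than shut.
Start: joints at [1.048, 0.527, 1.433, -0, 1.181, -0.178], TCP at [0.211, 0.588, 0.231] pointing down, gripper open.
Joint ranges: [-3.08, 3.08], [-0.75, 2.2], [0.22, 2.44], [-1.43, 4.57], [0, 2.65], [-2.85, 2.85]. Speed limits (rad/s): [2.79, 2.79, 3.14, 3.14, 3.14, 3.14].

## Interface

Orientations are given as a unit quaternion [x, y, z, w].
In Python, from station import sense, snapshot, camera_params, sign_off, pinch_z gives the robot as it stands. The module is installed in compiled form; this text tells all that it offers.
- The arm moves only by the shell command python3 -m handwheel 'ROWS' [FORCE]. ROWS is JSON, a list that holds one entry, the list of rows, each a list of 7 numbers: the turn, a rotation vector about the tool's x, y, z in degrees, then the shift along the tool's x, y, z in m, then the opening, from 0 (shut) to 1 (fully open). A call has 1 to 20 rows; each row shifts and turns the commanded pose from where the row before left it, along the tool's axes as they then stand; what a row does not reach is not made up. A row lasts 1/8 s, in which the tool goes at most 62.5 mm and 10.7 degrees, less where a joint would pass 70% of its speed; a pose out of reach is approached as far as the arm can. A call with a gripper value outside its range is refused whole. The fingers move at their own pace and stop on an object; FORCE is the grip in N (left out, the last holds). Time passes only in rows, so rows that do not move let the fingers close. It gives the time, the measured TCP pose, the force, the opening and the grip force at its end, in the units of the state.
- sense(): the state, without advancing time (a new reading comes with each control period).
- snapshot(name): name is "side" or "top"; returns the picture (384x512x3 uint8, red, green, blue); there is no depth.
- camera_params(name): a dict with "fx", "fy", "cx", "cy" (pixels), "k1" (the pictures are not rectified: a ray, as slopes to the right and down, at radius r is drawn at 1 + k1 r^2 times it, then the intrinsics apply), "world_to_cam" (4x4, takes a point from world to camera coordinates). Camera axes: x right, y down, z forward; pixel columns grow to the right and rows downward; lengths in m; the calibration is good to about 2 mm. A picture is of the moment at which its call begins. camera_params takes no time and is no camera call.
- sign_off(): hands the job in; it is judged then, once.
The state is a dict: "t": time; "q": joint angles; "qd": joint speeds; "tau": joint torques, N m; "tcp_pos": TCP position; "tool_rot": TCP orientation; "force": force on the tool from outside, world axes, zero at the start; "ft_torque": the same for the moment, N m; "finger_gap": opening from 0.0 (shut) to 1.0 (fully open); "gripper_force": force on a finger pad.
Only numpy, scipy, OpenCV 4.12 (cv2) and the standard library are available. Lean on these libraries where they do the work, as an engineer would, in place of code of your own. Each camera call takes 0.05 s, during which the arm holds its last target. There are 200 camera calls.

## Working session

There is one attempt and no reset: what is moved stays moved. The work goes in short steps, Python scripts to look and compute and a shell command to move; the robot and the scene stay as the last step left them, time stands still between calls to the robot, and variables do not carry over. Pictures are saved under pics/ and viewed, at most 14 in all, crops included, and the job is handed in when it is done.

```bash
mkdir -p pics; python3 - <<'E'
from station import *
import cv2
for n in("top","side"):
    cv2.imwrite(f"pics/{n}0.png",snapshot(n)[:,:,::-1])
    print(n,camera_params(n))
print(sense(),pinch_z)
E
```

```text
top {'fx': 476.86751736855524, 'fy': 476.86751736855524, 'cx': 251.15333116329074, 'cy': 194.9647260710171, 'k1': -0.20300882490806746, 'world_to_cam': array([[ 0.07750421, -0.9969864 , -0.00334877,  0.12526895],
       [-0.97263413, -0.07487232, -0.2199477 ,  0.58243031],
       [ 0.21903414,  0.020304  , -0.97550592,  0.79473997],
       [ 0.        ,  0.        ,  0.        ,  1.        ]])}
side {'fx': 480.9942725965138, 'fy': 480.9942725965138, 'cx': 257.3256998887414, 'cy': 184.28966655483597, 'k1': -0.051392303675969614, 'world_to_cam': array([[ 0.99419828, -0.10518676,  0.02248378, -0.53092021],
       [-0.0486089 , -0.62583168, -0.77844196,  0.14930006],
       [ 0.09595285,  0.77283275, -0.62731379,  0.71831084],
       [ 0.        ,  0.        ,  0.        ,  1.        ]])}
{'t': 0.1, 'q': array([ 1.04849842e+00,  5.28358977e-01,  1.43375360e+00, -9.87431034e-06,
        1.18140659e+00, -1.78501241e-01]), 'qd': array([ 4.47796524e-05, -1.15275632e-03, -4.11119878e-03, -5.07621156e-04,
       -6.76673316e-04,  7.47630952e-04]), 'tau': array([-2.31372860e-04, -4.43303704e+01, -1.78583872e+01, -2.12579635e-04,
        3.88257133e-03, -2.71825293e-06]), 'tcp_pos': array([0.21031958, 0.58787715, 0.23044676]), 'tool_rot': array([ 1.71051081e-01,  9.85261691e-01, -9.06294399e-04, -3.26372585e-04]), 'force': array([-0.82754452, -0.24536854,  0.02818545]), 'ft_torque': array([-0.01853147, -0.03403624,  0.03779445]), 'gripper_force': 0.0, 'finger_gap': 1.0044347620304508} 0.0187
```

View pics/top0.png

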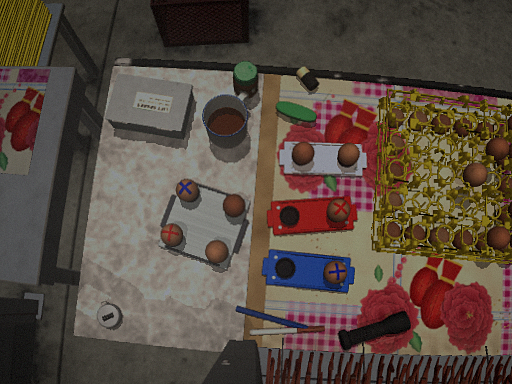

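View pics/side0.png

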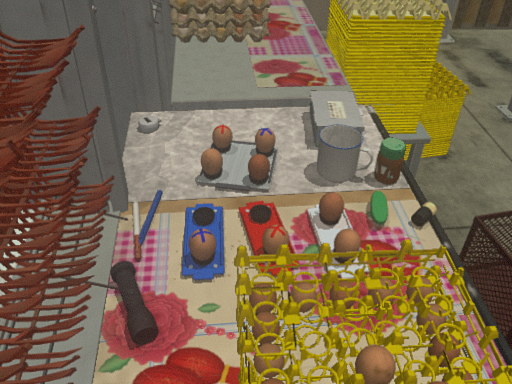

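Top view: the carrier holds blue-cross (187,189), red-cross (172,235), and unmarked eggs at (234,205) and (216,252). Spares are at (303,153) and (348,155), and the free cups are red (289,216) and blue (285,268). A tall yellow crate starts at column ~377, close to the right-hand spare. The side view agrees.

```bash
cat > h.py <<'E'
import numpy as np, cv2
from station import *
def ray(n,uv):
    c=camera_params(n); K=np.array([[c['fx'],0,c['cx']],[0,c['fy'],c['cy']],[0,0,1]])
    p=cv2.undistortPoints(np.array([[uv]],float),K,np.array([c['k1'],0,0,0.]))[0,0]
    W=c['world_to_cam'];R=W[:3,:3]
    d=R.T@[p[0],p[1],1]; return -R.T@W[:3,3],d
def plane(n,uv,z):
    o,d=ray(n,uv); return o+d*(z-o[2])/d[2]
def tri(a,b):
    (o,d),(p,e)=ray('top',a),ray('side',b); d/=np.linalg.norm(d);e/=np.linalg.norm(e)
    s=np.linalg.lstsq(np.c_[d,-e],p-o,rcond=None)[0]
    A,B=o+s[0]*d,p+s[1]*e; return (A+B)/2,np.linalg.norm(A-B)
def blob(m,uv,r):
    u,v=uv; k=np.zeros_like(m); cv2.circle(k,uv,r,255,-1); m=cv2.bitwise_and(m,k)
    m=cv2.morphologyEx(m,cv2.MORPH_OPEN,np.ones((3,3)))
    cs=cv2.findContours(m,cv2.RETR_EXTERNAL,cv2.CHAIN_APPROX_NONE)[0]
    c=cv2.convexHull(max(cs,key=cv2.contourArea)); return cv2.fitEllipse(c) 
def egg(im): # brown
    h=cv2.cvtColor(im,cv2.COLOR_RGB2HSV); return cv2.inRange(h,(0,70,40),(20,255,255))
E
python3 - <<'E'
from h import *
im={n:cv2.cvtColor(cv2.imread(f'pics/{n}0.png'),cv2.COLOR_BGR2RGB) for n in('top','side')}
E=dict(dirty=((187,189),(265,141)),cracked=((172,235),(222,137)),k1=((234,205),(259,168)),k2=((216,252),(212,162)),s1=((303,153),(332,207)),s2=((348,155),(347,243)))
for k,(a,b) in E.items():
    ea=blob(egg(im['top']),a,15);eb=blob(egg(im['side']),b,20)
    X,err=tri(ea[0],eb[0]); print(k,np.round(ea[0],1),np.round(ea[1],1),np.round(eb[0],1),np.round(eb[1],1),np.round(X,4),round(err,4))
# cups: dark discs
for k,(a,b) in dict(red=((289,216),(260,214)),blue=((285,268),(204,217))).items():
    for n,uv in(('top',a),('side',b)):
        h=cv2.cvtColor(im[n],cv2.COLOR_RGB2HSV)
        e=blob(cv2.inRange(h,(0,0,0),(180,255,60)),uv,17)
        print(k,n,np.round(e[0],1),np.round(e[1],1),np.round(plane(n,e[0],.021),4))
for k,lo,hi,uv in(('red',(172,170,90),(180,255,255),(310,216)),('red',(0,220,120),(5,255,255),(310,216)),('blue',(105,150,60),(125,255,255),(308,272)),('white',(0,0,150),(180,50,255),(324,158))):
    h=cv2.cvtColor(im['top'],cv2.COLOR_RGB2HSV); m=cv2.inRange(h,lo,hi);q=np.zeros_like(m);cv2.circle(q,uv,58,255,-1);m&=q
    m=cv2.morphologyEx(m,cv2.MORPH_OPEN,np.ones((3,3)))
    cs=[c for c in cv2.findContours(m,0,1)[0] if cv2.contourArea(c)>15]
    if not cs: continue
    P=np.array([plane('top',p,.01)[:2] for p in np.vstack(cs)[:,0].astype(float)],np.float32)
    (c,s,a)=cv2.minAreaRect(P); print(k,c,s,a)
# crate corner heights: crate near-left top corners
print(plane('top',(380,92),.07),plane('top',(374,250),.07))
big=[cv2.resize(im[n][y:y+170,x:x+230],None,fx=3,fy=3) for n,x,y in(('top',230,80),('side',200,150))]
cv2.imwrite('pics/c.png',np.vstack([cv2.resize(b,(690,300)) for b in big])[:,:,::-1])
E
```

```text
dirty [187.9 191. ] [18. 21.] [264.4 140.8] [19.8 22.3] [0.5772 0.2895 0.036 ] 0.0021
cracked [171.1 234.3] [21.6 22.1] [221.8 136.1] [19.5 23.4] [0.4925 0.3117 0.037 ] 0.0013
k1 [233.5 205. ] [21.6 22.4] [258.5 166.4] [20.8 27.1] [0.5561 0.2016 0.0381] 0.0011
k2 [216.2 251.3] [22.4 22.6] [211.2 161. ] [21.2 26.8] [0.4682 0.2257 0.0379] 0.0014
s1 [302.9 152.3] [21.6 22.6] [331.5 204.6] [31.8 38. ] [0.6674 0.0787 0.0422] 0.0018
s2 [348.6 152.7] [20.3 24.2] [349.3 241.5] [25.  35.1] [ 0.6751 -0.0091  0.0414] 0.0035
red top [289.1 215.7] [19.1 19.7] [0.5466 0.0964 0.021 ]Traceback (most recent call last):
  File "<stdin>", line 11, in <module>
  File "h.py", line 18, in blob
    c=cv2.convexHull(max(cs,key=cv2.contourArea)); return cv2.fitEllipse(c)
                                                          ~~~~~~~~~~~~~~^^^
cv2.error: OpenCV(4.12.0) /io/opencv/modules/imgproc/src/shapedescr.cpp:361: error: (-201:Incorrect size of input array) There should be at least 5 points to fit the ellipse in function 'fitEllipseNoDirect'
```

```bash
python3 - <<'E'
from h import *
im={n:cv2.cvtColor(cv2.imread(f'pics/{n}0.png'),cv2.COLOR_BGR2RGB) for n in('top','side')}
for k,(a,b) in dict(red=((289,216),(260,213)),blue=((285,268),(204,216))).items():
    for n,uv in(('top',a),('side',b)):
        try:
            e=blob(cv2.inRange(im[n].max(2),0,75),uv,17)
            print(k,n,np.round(e[0],1),np.round(e[1],1),np.round(plane(n,e[0],.021),4))
        except Exception: print('fail',k,n,im[n][uv[1],uv[0]])
for k,lo,hi,uv in(('red',(172,170,90),(180,255,255),(310,216)),('red',(0,220,120),(5,255,255),(310,216)),('blue',(105,150,60),(125,255,255),(308,272)),('white',(0,0,150),(180,50,255),(324,158))):
    h=cv2.cvtColor(im['top'],cv2.COLOR_RGB2HSV); m=cv2.inRange(h,lo,hi);q=np.zeros_like(m);cv2.circle(q,uv,50,255,-1);m&=q
    m=cv2.morphologyEx(m,cv2.MORPH_OPEN,np.ones((3,3)))
    cs=[c for c in cv2.findContours(m,0,1)[0] if cv2.contourArea(c)>15]
    if not cs: continue
    P=np.array([plane('top',p,.01)[:2] for p in np.vstack(cs)[:,0].astype(float)],np.float32)
    (c,s,a)=cv2.minAreaRect(P); print(k,c,s,a)
print(plane('top',(380,92),.07),plane('top',(374,250),.07))
big=[cv2.resize(im[n][y:y+100,x:x+230],(690,300)) for n,x,y in(('top',230,110),('side',200,190))]
cv2.imwrite('pics/c.png',np.vstack(big)[:,:,::-1])
E
```

```text
red top [289.2 215.9] [19.7 20.5] [0.5462 0.0963 0.021 ]
red side [260.1 213.2] [17.8 20.5] [0.548  0.0903 0.021 ]
blue top [284.7 267.9] [20.  21.5] [0.4482 0.0983 0.021 ]
blue side [203.4 215.8] [18.3 21.4] [0.4508 0.0916 0.021 ]
blue (0.44698935747146606, 0.05322066321969032) (0.17244012653827667, 0.06356249004602432) 87.88224029541016
white (0.6687508821487427, 0.03629695996642113) (0.05998675897717476, 0.1694096475839615) 2.068965196609497
[ 0.79259468 -0.06294526  0.07      ] [ 0.48685162 -0.05537088  0.07      ]
```

View pics/c.png

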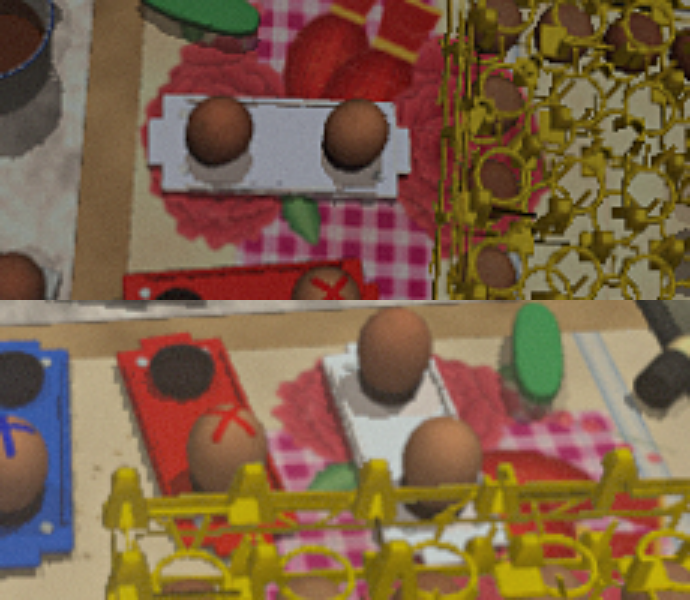

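The close-up shows both spares upright in the white rack, and the right one is about 46 mm from the yellow crate. The carrier square fits well: yaw about 15°, cracked egg at (0.4925, 0.3117). I'm moving above that egg.

```bash
python3 -m handwheel '[[[0,0,-4.7,0,0,0,0.75],[0,0,0,-0.0344,-0.0194,0.01,0.75],[0,0,0,-0.0344,-0.0194,0.01,0.75],[0,0,0,-0.0344,-0.0194,0.01,0.75],[0,0,0,-0.0344,-0.0194,0.01,0.75],[0,0,0,-0.0344,-0.0194,0.01,0.75],[0,0,0,-0.0344,-0.0194,0.01,0.75],[0,0,0,-0.0344,-0.0194,0.01,0.75],[0,0,0,-0.0344,-0.0194,0.01,0.75],[0,0,0,-0.0344,-0.0194,0.01,0.75],[0,0,0,-0.0344,-0.0194,0.01,0.75],[0,0,0,0,0,0,0.75],[0,0,0,0,0,0,0.75]]]' 20
cat >> h.py <<'E'
def go(x,y,z=None):
    from scipy.spatial.transform import Rotation as Ro
    s=sense(); R=Ro.from_quat(s['tool_rot']); p=s['tcp_pos']
    d=R.inv().apply(np.array([x,y,p[2] if z is None else z])-p)
    yy=R.as_matrix()[:,1]; print('t',round(s['t'],2),'tcp',np.round(p,4),'yaw_y',round(np.degrees(np.arctan2(yy[1],yy[0])),1),'shift',np.round(d,4),'gap',round(s['finger_gap'],3),'gf',round(float(s['gripper_force']),1))
E
python3 -c "
from h import *
go(.4925,.3117,.020)
cv2.imwrite('pics/a.png',np.hstack([snapshot(n)[100:292,100:356] for n in('top','side')])[:,:,::-1])"
```

```text
t: 1.72
tcp_pos: [0.492, 0.312, 0.131]
tool_rot: [0.131, 0.991, -0.0, -0.001]
force: [0.2, -0.5, -0.5]
finger_gap: 0.752
gripper_force: 0.0
t 1.73 tcp [0.492 0.312 0.131] yaw_y 75.0 shift [-7.00e-04 -1.00e-04  1.11e-01] gap 0.752 gf 0.0
```

View pics/a.png

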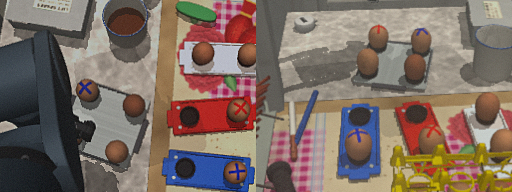

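The arm hides the cracked egg in the top view. The side view shows the other eggs undisturbed, with the gripper above the cropped area. Next: descend, grip and lift.

```bash
python3 -m handwheel '[[[0,0,0,-0.0007,0,0.02,0.75],[0,0,0,0,0,0.03,0.75],[0,0,0,0,0,0.03,0.75],[0,0,0,0,0,0.02,0.75],[0,0,0,0,0,0.011,0.75],[0,0,0,0,0,0,0.75],[0,0,0,0,0,0,0.75]]]' 20
python3 -c "
from h import *
go(.4925,.3117,.020)
cv2.imwrite('pics/b.png',cv2.resize(snapshot('side')[60:220,150:350],(600,480))[:,:,::-1])"
```

```text
t: 2.7
tcp_pos: [0.4938, 0.3124, 0.0212]
tool_rot: [0.13, 0.991, 0.0, 0.001]
force: [-0.8, 0.5, 1.3]
finger_gap: 0.749
gripper_force: 0.0
t 2.7 tcp [0.4938 0.3124 0.0212] yaw_y 75.0 shift [ 0.0011 -0.001   0.0012] gap 0.749 gf 0.0
```

View pics/b.png

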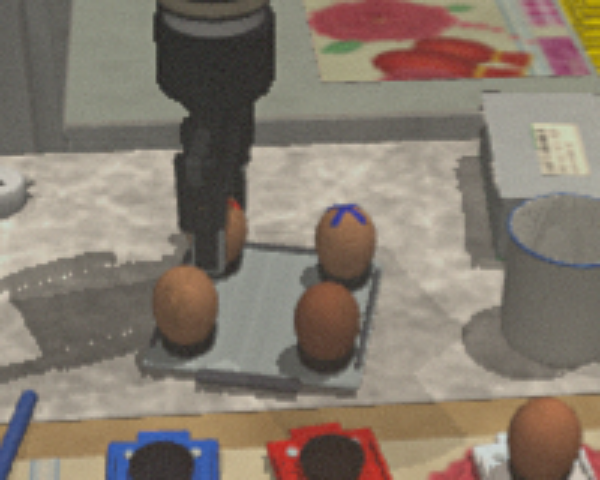

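The near finger stands in front of the egg, with the red cross just visible behind it, and the neighbours are clear. Closing.

```bash
python3 -m handwheel '[[[0,0,0,0,0,0,0.6],[0,0,0,0,0,0,0.55],[0,0,0,0,0,0,0.5],[0,0,0,0,0,0,0.46],[0,0,0,0,0,0,0.42],[0,0,0,0,0,0,0.4],[0,0,0,0,0,0,0.4],[0,0,0,0,0,0,0.4]]]' 20
```

```text
t: 3.75
tcp_pos: [0.4934, 0.3117, 0.0204]
tool_rot: [0.13, 0.991, -0.0, 0.0]
force: [0.6, -1.2, 4.0]
finger_gap: 0.461
gripper_force: 20.0
```

```bash
python3 -m handwheel '[[[0,0,0,0,0,-0.005,0.4],[0,0,0,0,0,-0.01,0.4],[0,0,0,0,0,-0.025,0.4],[0,0,0,0,0,-0.03,0.4],[0,0,0,0,0,-0.03,0.4],[0,0,0,-0.0134,-0.0243,0,0.4],[0,0,0,-0.0134,-0.0243,0,0.4],[0,0,0,-0.0134,-0.0243,0,0.4],[0,0,0,-0.0134,-0.0243,0,0.4],[0,0,0,-0.0134,-0.0243,0,0.4],[0,0,0,-0.0134,-0.0243,0,0.4],[0,0,0,-0.0134,-0.0243,0,0.4],[0,0,0,-0.0134,-0.0243,0,0.4],[0,0,0,0,0,0.03,0.4],[0,0,0,0,0,0.02,0.4],[0,0,0,0,0,0,0.4],[0,0,0,0,0,0,0.4]]]' 20
python3 -c "
from h import *
go(.5465,.0963,.021)
cv2.imwrite('pics/d.png',np.hstack([cv2.resize(snapshot(n)[y:y+140,x:x+130],(390,420)) for n,x,y in (('top',240,140),('side',200,120))])[:,:,::-1])"
```

```text
t: 5.88
tcp_pos: [0.5472, 0.0964, 0.0711]
tool_rot: [0.13, 0.991, 0.0, 0.001]
force: [-0.1, 0.3, -0.4]
finger_gap: 0.457
gripper_force: 20.4
t 5.88 tcp [0.5472 0.0964 0.0711] yaw_y 75.0 shift [ 0.0007 -0.0003  0.0501] gap 0.457 gf 20.4
```

View pics/d.png

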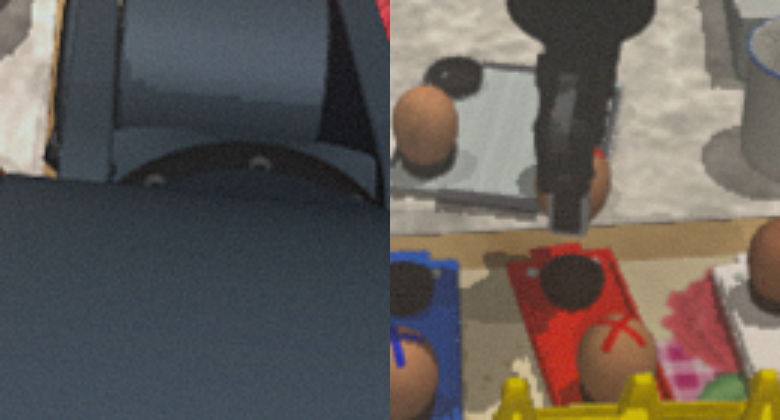

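The egg is held upright with the red cross on top, at about side px (262,182) and above the free red cup (260,213). I'm checking its sideways offset in the pads.

```bash
cat >> h.py <<'E'
def proj(n,X):
    c=camera_params(n); K=np.array([[c['fx'],0,c['cx']],[0,c['fy'],c['cy']],[0,0,1]]);W=c['world_to_cam']
    return cv2.projectPoints(np.array([X],float),cv2.Rodrigues(W[:3,:3])[0],W[:3,3],K,np.array([c['k1'],0,0,0.]))[0][0,0]
E
python3 -c "
from h import *
im=snapshot('side'); m=egg(im)[160:200,240:285]
for r in range(8,34,3): 
    x=np.where(m[r]>0)[0]; print(160+r, x.min()+240 if len(x) else 0, x.max()+240 if len(x) else 0)
print('egg if centred',proj('side',[.5472,.0964,.0887]),'1cm x',proj('side',[.5572,.0964,.0887]))
for z in(.010,.016,.021):print('redcup',proj('side',[.5465,.0963,z]),'bluecup',proj('side',[.4495,.098,z]))
e=blob(cv2.inRange(im.max(2),0,75),(222,145),14);print('carrier cup',e[0],e[1],proj('side',[.4925,.3117,.016]))
"
```

```text
168 0 0
171 267 271
174 267 272
177 268 272
180 267 272
183 249 272
186 249 271
189 251 269
192 267 267
egg if centred [260.3464746  180.22288125] 1cm x [266.39097831 179.93217193]
redcup [258.76137693 215.6361945 ] bluecup [202.89620064 218.02744331]
redcup [258.84557894 213.08898915] bluecup [202.72510057 215.46842403]
redcup [258.91633012 210.9485194 ] bluecup [202.58143865 213.3178536 ]
carrier cup (221.6553497314453, 145.0330810546875) (12.662290573120117, 17.41822052001953) [221.76940173 144.65111049]
```

Held within about 1 mm of centre and aligned with the cup. Lowering.

```bash
python3 -m handwheel '[[[0,0,0,0,0,0.015,0.4],[0,0,0,0,0,0.015,0.4],[0,0,0,0,0,0.009,0.4],[0,0,0,0,0,0.005,0.4],[0,0,0,0,0,0.003,0.4],[0,0,0,0,0,0.002,0.4],[0,0,0,0,0,0,0.4],[0,0,0,0,0,0,0.4]]]' 20
```

```text
t: 7.02
tcp_pos: [0.5472, 0.0963, 0.0216]
tool_rot: [0.131, 0.991, 0.0, 0.001]
force: [1.2, -0.2, -0.1]
finger_gap: 0.457
gripper_force: 20.4
```

```bash
python3 -m handwheel '[[[0,0,0,0,0,0.001,0.4],[0,0,0,0,0,0.0005,0.4],[0,0,0,0,0,0,0.4]]]' 20
```

```text
t: 7.4
tcp_pos: [0.5476, 0.0963, 0.0205]
tool_rot: [0.131, 0.991, 0.0, 0.001]
force: [2.6, 0.4, 5.1]
finger_gap: 0.459
gripper_force: 20.8
```

```bash
python3 -m handwheel '[[[0,0,0,0,0,0,0.48],[0,0,0,0,0,0,0.52],[0,0,0,0,0,0,0.6],[0,0,0,0,0,0,0.7],[0,0,0,0,0,0,0.75],[0,0,0,0,0,-0.02,0.75],[0,0,0,0,0,-0.03,0.75],[0,0,0,0,0,-0.03,0.75],[0,0,0,0,0,-0.03,0.75],[0,0,0,0.0027,0.0277,0,0.75],[0,0,0,0.0027,0.0277,0,0.75],[0,0,0,0.0027,0.0277,0,0.75],[0,0,0,0.0027,0.0277,0,0.75],[0,0,0,0.0027,0.0277,0,0.75],[0,0,0,0.0027,0.0277,0,0.75],[0,0,0,0.0027,0.0277,0,0.75],[0,0,0,0,0,0,0.75],[0,0,0,0,0,0,0.75]]]' 20
python3 -c "
from h import *
go(.5794,.2885,.020)
T,S=snapshot('top'),snapshot('side')
cv2.imwrite('pics/e.png',np.hstack([cv2.resize(im[y:y+120,x:x+130],(390,360)) for im,x,y in ((T,260,140),(S,200,120))])[:,:,::-1])"
```

```text
t: 9.65
tcp_pos: [0.578, 0.2879, 0.1295]
tool_rot: [0.13, 0.991, -0.0, -0.0]
force: [-0.7, 0.2, -0.5]
finger_gap: 0.748
gripper_force: 0.0
t 9.65 tcp [0.578  0.2879 0.1295] yaw_y 75.0 shift [-0.0013  0.0011  0.1095] gap 0.748 gf 0.0
```

View pics/e.png

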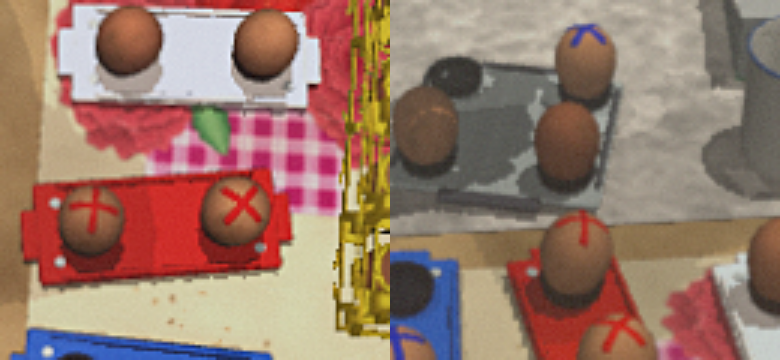

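The cracked egg now stands upright in the red cup: top px about (291,212), side px (262,209). The red rack is done. Next I grip the dirty egg.

```bash
python3 -m handwheel '[[[0,0,0,-0.0008,0.0008,0.025,0.75],[0,0,0,0,0,0.03,0.75],[0,0,0,0,0,0.025,0.75],[0,0,0,0,0,0.02,0.75],[0,0,0,0,0,0.0095,0.75],[0,0,0,0,0,0,0.75],[0,0,0,0,0,0,0.6],[0,0,0,0,0,0,0.55],[0,0,0,0,0,0,0.5],[0,0,0,0,0,0,0.46],[0,0,0,0,0,0,0.42],[0,0,0,0,0,0,0.4],[0,0,0,0,0,0,0.4],[0,0,0,0,0,0,0.4]]]' 20
python3 -c "
from h import *
go(.449,.0975,.020)"
```

```text
t: 11.5
tcp_pos: [0.5799, 0.2891, 0.0208]
tool_rot: [0.131, 0.991, 0.0, 0.0]
force: [-0.1, -1.1, 5.5]
finger_gap: 0.465
gripper_force: 19.9
t 11.5 tcp [0.5799 0.2891 0.0208] yaw_y 75.0 shift [ 0.0769 -0.2189  0.0006] gap 0.465 gf 19.9
```

```bash
python3 -m handwheel '[[[0,0,0,0,0,-0.005,0.4],[0,0,0,0,0,-0.01,0.4],[0,0,0,0,0,-0.025,0.4],[0,0,0,0,0,-0.03,0.4],[0,0,0,0,0,-0.03,0.4],[0,0,0,0.0096,-0.0274,0,0.4],[0,0,0,0.0096,-0.0274,0,0.4],[0,0,0,0.0096,-0.0274,0,0.4],[0,0,0,0.0096,-0.0274,0,0.4],[0,0,0,0.0096,-0.0274,0,0.4],[0,0,0,0.0096,-0.0274,0,0.4],[0,0,0,0.0096,-0.0274,0,0.4],[0,0,0,0.0096,-0.0274,0,0.4],[0,0,0,0,0,0.03,0.4],[0,0,0,0,0,0.02,0.4],[0,0,0,0,0,0,0.4],[0,0,0,0,0,0,0.4]]]' 20
python3 -c "
from h import *
go(.449,.0975,.0205)
im=snapshot('side'); 
p=sense()['tcp_pos'].copy();p[2]+=.018;print('egg if centred',proj('side',p))
m=egg(im)
for r in range(170,204,4): 
    x=np.where(m[r,180:230]>0)[0]; print(r, x.min()+180 if len(x) else 0, x.max()+180 if len(x) else 0)
e=blob(cv2.inRange(im.max(2),0,75),(264,145),14);print('cup',e[0],e[1],proj('side',[.5794,.2885,.016]))
cv2.imwrite('pics/f.png',cv2.resize(im[120:260,150:290],(420,420))[:,:,::-1])"
```

```text
t: 13.62
tcp_pos: [0.449, 0.0973, 0.0709]
tool_rot: [0.13, 0.991, 0.0, 0.0]
force: [1.1, 0.3, -0.4]
finger_gap: 0.46
gripper_force: 20.4
t 13.62 tcp [0.449  0.0973 0.0709] yaw_y 75.0 shift [0.0001 0.0002 0.0504] gap 0.46 gf 20.4
egg if centred [200.37754817 182.579369  ]
170 206 219
174 207 213
178 205 212
182 205 212
186 205 211
190 190 210
194 206 208
198 208 229
202 180 229
cup (264.2252502441406, 149.0028076171875) (12.63952350616455, 17.381637573242188) [264.69895587 149.26856754]
```

View pics/f.png

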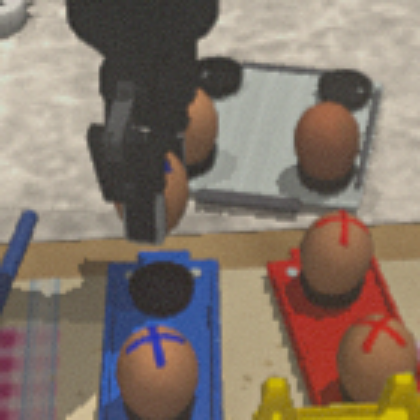

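The dirty egg is held upright, at about side px (201,182), above the blue cup (203,216). It's centred, so I'm lowering it.

```bash
python3 -m handwheel '[[[0,0,0,-0.0006,0,0.015,0.4],[0,0,0,0,0,0.015,0.4],[0,0,0,0,0,0.009,0.4],[0,0,0,0,0,0.005,0.4],[0,0,0,0,0,0.003,0.4],[0,0,0,0,0,0.002,0.4],[0,0,0,0,0,0.001,0.4],[0,0,0,0,0,0,0.4],[0,0,0,0,0,0,0.4]]]' 20
```

```text
t: 14.8
tcp_pos: [0.4508, 0.097, 0.0209]
tool_rot: [0.131, 0.991, 0.0, 0.002]
force: [2.5, 0.1, 5.5]
finger_gap: 0.46
gripper_force: 20.8
```

```bash
python3 -m handwheel '[[[0,0,0,0,0,0,0.48],[0,0,0,0,0,0,0.52],[0,0,0,0,0,0,0.6],[0,0,0,0,0,0,0.7],[0,0,0,0,0,0,0.75],[0,0,0,0,0,-0.02,0.75],[0,0,0,0,0,-0.03,0.75],[0,0,0,0,0,-0.03,0.75],[0,0,0,0,0,-0.03,0.75],[0,0,0,0,0,0,0.75]]]' 20
python3 -c "
from h import *
for a,b in(((302.9,152.3),(331.5,206)),((348.6,152.7),(347,243.5))):
  print(plane('top',a,.038),plane('side',b,.038))
# calibrate vs known carrier eggs
for a,b in(((171.1,234.3),(221.8,136.1)),((233.5,205),(258.5,166.4))): print(plane('top',a,.038),plane('side',b,.038))
T,S=snapshot('top'),snapshot('side')
for n,im,uv,r in(('top',T,(303,153),16),('side',S,(331,207),21),('top',T,(348,155),16)):
  try:
    e=blob(egg(im),uv,r); print(n,np.round(e[0],1),np.round(e[1],1))
  except Exception as x: print('fail')
m=cv2.cvtColor(S,cv2.COLOR_RGB2HSV)[207,310:352]; print(m.tolist())
go(.668,.079,.0205)
cv2.imwrite('pics/g.png',np.hstack([cv2.resize(T[100:300,240:400],(384,480)),cv2.resize(S[120:280,180:310],(390,480))])[:,:,::-1])"
```

```text
t: 16.05
tcp_pos: [0.4505, 0.0971, 0.1321]
tool_rot: [0.13, 0.991, 0.0, 0.002]
force: [0.2, 0.8, -0.1]
finger_gap: 0.749
gripper_force: 0.0
[0.66781895 0.07847412 0.038     ] [0.66907623 0.08006959 0.038     ]
[ 0.67429632 -0.00951734  0.038     ] [ 0.67354079 -0.00930045  0.038     ]
[0.49177362 0.31159466 0.038     ] [0.49300699 0.31026471 0.038     ]
[0.5555893  0.20152654 0.038     ] [0.55672642 0.20177314 0.038     ]
top [302.7 152.4] [21.1 23. ]
side [330.9 204.3] [30.6 40.8]
top [348.5 151.9] [20.5 26.4]
[[21, 62, 203], [21, 59, 200], [19, 57, 203], [23, 54, 204], [20, 46, 194], [21, 23, 174], [17, 12, 197], [86, 9, 219], [78, 7, 189], [11, 62, 99], [10, 117, 89], [11, 118, 97], [10, 106, 103], [10, 115, 111], [10, 122, 113], [11, 119, 118], [14, 137, 115], [10, 123, 126], [10, 123, 122], [11, 121, 129], [11, 133, 125], [11, 126, 130], [10, 130, 133], [12, 124, 138], [12, 125, 137], [12, 135, 130], [12, 129, 134], [11, 129, 134], [12, 126, 132], [11, 132, 129], [12, 135, 123], [10, 122, 127], [12, 126, 119], [12, 97, 134], [16, 79, 177], [18, 75, 197], [20, 68, 200], [21, 70, 205], [22, 67, 202], [20, 70, 200], [21, 70, 196], [22, 68, 196]]
t 16.15 tcp [0.4489 0.097  0.1302] yaw_y 75.0 shift [-0.2163  0.0393  0.1096] gap 0.754 gf 0.0
```

View pics/g.png

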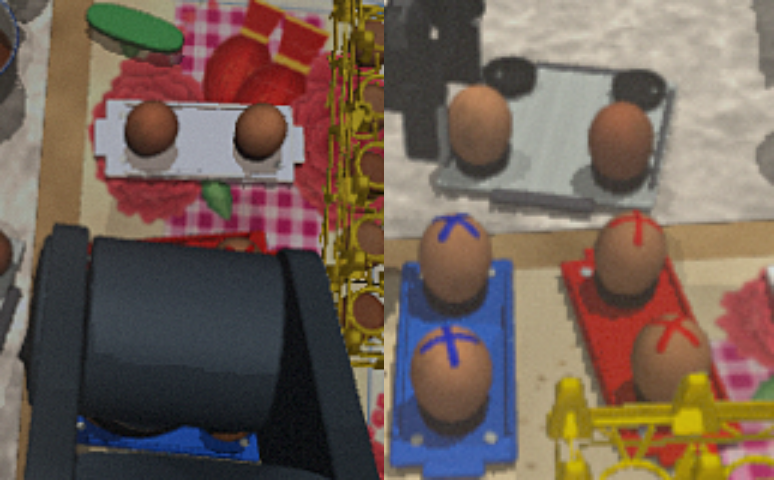

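The dirty egg sits upright in the blue cup at side px (203,207), and both carrier cups are free. Moving to the left spare at (0.6685, 0.079).

```bash
python3 -m handwheel '[[[0,0,0,-0.024,0.0044,0,0.75],[0,0,0,-0.024,0.0044,0,0.75],[0,0,0,-0.024,0.0044,0,0.75],[0,0,0,-0.024,0.0044,0,0.75],[0,0,0,-0.024,0.0044,0,0.75],[0,0,0,-0.024,0.0044,0,0.75],[0,0,0,-0.024,0.0044,0,0.75],[0,0,0,-0.024,0.0044,0,0.75],[0,0,0,-0.024,0.0044,0,0.75],[0,0,0,0,0,0,0.75],[0,0,0,0,0,0,0.75],[0,0,0,0,0,0,0.75]]]' 20
python3 -c "
from h import *
go(.6685,.0792,.0205)"
```

```text
t: 17.65
tcp_pos: [0.6665, 0.0796, 0.1296]
tool_rot: [0.13, 0.991, -0.0, -0.001]
force: [0.5, -0.0, -0.0]
finger_gap: 0.747
gripper_force: 0.0
t 17.65 tcp [0.6665 0.0796 0.1296] yaw_y 75.0 shift [-0.0023  0.0002  0.1091] gap 0.747 gf 0.0
```

```bash
python3 -m handwheel '[[[0,0,0,-0.0018,0.0002,0.025,0.75],[0,0,0,0,0,0.03,0.75],[0,0,0,0,0,0.025,0.75],[0,0,0,0,0,0.02,0.75],[0,0,0,0,0,0.009,0.75],[0,0,0,0,0,0,0.75],[0,0,0,0,0,0,0.6],[0,0,0,0,0,0,0.55],[0,0,0,0,0,0,0.5],[0,0,0,0,0,0,0.46],[0,0,0,0,0,0,0.42],[0,0,0,0,0,0,0.4],[0,0,0,0,0,0,0.4],[0,0,0,0,0,0,0.4]]]' 20
python3 -c "
from h import *
go(.5797,.2885,.020)"
```

```text
t: 19.4
tcp_pos: [0.6704, 0.0791, 0.0218]
tool_rot: [0.131, 0.991, 0.0, 0.001]
force: [-0.9, -0.7, 4.5]
finger_gap: 0.471
gripper_force: 20.1
t 19.4 tcp [0.6704 0.0791 0.0218] yaw_y 75.0 shift [0.1418 0.1788 0.0017] gap 0.471 gf 20.1
```

```bash
python3 -m handwheel '[[[0,0,0,0,0,-0.005,0.4],[0,0,0,0,0,-0.01,0.4],[0,0,0,0,0,-0.025,0.4],[0,0,0,0,0,-0.03,0.4],[0,0,0,0,0,-0.03,0.4],[0,0,0,0.0177,0.0224,0,0.4],[0,0,0,0.0177,0.0224,0,0.4],[0,0,0,0.0177,0.0224,0,0.4],[0,0,0,0.0177,0.0224,0,0.4],[0,0,0,0.0177,0.0224,0,0.4],[0,0,0,0.0177,0.0224,0,0.4],[0,0,0,0.0177,0.0224,0,0.4],[0,0,0,0.0177,0.0224,0,0.4],[0,0,0,0,0,0.03,0.4],[0,0,0,0,0,0.02,0.4],[0,0,0,0,0,0,0.4],[0,0,0,0,0,0,0.4]]]' 20
python3 -c "
from h import *
go(.5794,.2885,.0205)
im=snapshot('side'); 
p=sense()['tcp_pos'].copy();p[2]+=.018;print('egg if centred',proj('side',p))
m=egg(im)
for r in range(104,136,3): 
    x=np.where(m[r,245:290]>0)[0]; print(r, x.min()+245 if len(x) else 0, x.max()+245 if len(x) else 0)
cv2.imwrite('pics/i.png',cv2.resize(im[70:210,190:330],(420,420))[:,:,::-1])"
```

```text
t: 21.52
tcp_pos: [0.5801, 0.2885, 0.0717]
tool_rot: [0.131, 0.991, 0.0, 0.0]
force: [0.0, 0.6, 0.3]
finger_gap: 0.473
gripper_force: 20.5
t 21.52 tcp [0.5801 0.2885 0.0717] yaw_y 75.0 shift [ 0.0007 -0.0002  0.0512] gap 0.473 gf 20.5
egg if centred [266.40265072 118.03073538]
104 0 0
107 0 0
110 272 273
113 256 274
116 255 275
119 255 275
122 256 274
125 257 273
128 258 272
131 0 0
134 0 0
```

View pics/i.png

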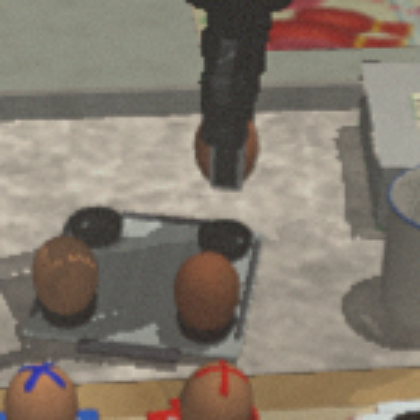

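The spare is held at side px (265,119), about 2 mm off centre towards −x. I'll correct x and lower it into the rear cup (264,149).

```bash
python3 -m handwheel '[[[0,0,0,-0.0015,0.0004,0.015,0.4],[0,0,0,0,0,0.015,0.4],[0,0,0,0,0,0.009,0.4],[0,0,0,0,0,0.005,0.4],[0,0,0,0,0,0.003,0.4],[0,0,0,0,0,0.002,0.4],[0,0,0,0,0,0.001,0.4],[0,0,0,0,0,0,0.4],[0,0,0,0,0,0,0.4]]]' 20
```

```text
t: 22.7
tcp_pos: [0.5814, 0.2887, 0.022]
tool_rot: [0.13, 0.991, 0.0, 0.0]
force: [-1.0, -2.0, 5.1]
finger_gap: 0.473
gripper_force: 20.8
```

```bash
python3 -m handwheel '[[[0,0,0,0,0,0,0.49],[0,0,0,0,0,0,0.53],[0,0,0,0,0,0,0.6],[0,0,0,0,0,0,0.7],[0,0,0,0,0,0,0.75],[0,0,0,0,0,-0.02,0.75],[0,0,0,0,0,-0.03,0.75],[0,0,0,0,0,-0.03,0.75],[0,0,0,0,0,-0.03,0.75],[0,0,0,0,0,0,0.75],[0,0,0,0,0,0,0.75]]]' 20
python3 -c "
from h import *
go(.674,-.0094,.13); print(sense()['q'])"
```

```text
t: 24.08
tcp_pos: [0.5806, 0.2887, 0.1315]
tool_rot: [0.131, 0.991, -0.0, -0.0]
force: [0.6, 0.1, -0.4]
finger_gap: 0.752
gripper_force: 0.0
t 24.07 tcp [0.5806 0.2887 0.1315] yaw_y 75.0 shift [-0.1674 -0.2638  0.0015] gap 0.752 gf 0.0
[ 2.89462733e-01  6.75721928e-01  1.45538936e+00  2.21748517e-06
  1.01077058e+00 -1.01956215e+00]
```

```bash
python3 -m handwheel '[[[0,0,0,-0.0167,-0.0264,0,0.75],[0,0,0,-0.0167,-0.0264,0,0.75],[0,0,0,-0.0167,-0.0264,0,0.75],[0,0,0,-0.0167,-0.0264,0,0.75],[0,0,0,-0.0167,-0.0264,0,0.75],[0,0,0,-0.0167,-0.0264,0,0.75],[0,0,0,-0.0167,-0.0264,0,0.75],[0,0,0,-0.0167,-0.0264,0,0.75],[0,0,0,-0.0167,-0.0264,0,0.75],[0,0,0,-0.0167,-0.0264,0,0.75]]]' 20
python3 -m handwheel '[[[0,0,7.15,0,0,0,0.75],[0,0,7.15,0,0,0,0.75],[0,0,7.15,0,0,0,0.75],[0,0,7.15,0,0,0,0.75],[0,0,7.15,0,0,0,0.75],[0,0,7.15,0,0,0,0.75],[0,0,7.15,0,0,0,0.75],[0,0,7.15,0,0,0,0.75],[0,0,7.15,0,0,0,0.75],[0,0,7.15,0,0,0,0.75],[0,0,0,0,0,0,0.75],[0,0,0,0,0,0,0.75]]]' 20
python3 -c "
from h import *
go(.674,-.0094,.0205);
T,S=snapshot('top'),snapshot('side')
cv2.imwrite('pics/j.png',np.hstack([cv2.resize(T[100:300,120:320],(390,390)),cv2.resize(S[90:290,200:400],(390,390))])[:,:,::-1])"
```

```text
t: 25.32
tcp_pos: [0.6731, -0.0102, 0.1294]
tool_rot: [0.131, 0.991, 0.0, -0.002]
force: [-0.1, 0.4, 0.9]
finger_gap: 0.752
gripper_force: 0.0
t: 26.82
tcp_pos: [0.6734, -0.0093, 0.1303]
tool_rot: [0.685, 0.729, -0.001, -0.001]
force: [0.7, 0.2, 0.3]
finger_gap: 0.748
gripper_force: 0.0
t 26.82 tcp [ 0.6734 -0.0093  0.1303] yaw_y 3.6 shift [-0.0002  0.0007  0.1098] gap 0.748 gf 0.0
```

View pics/j.png

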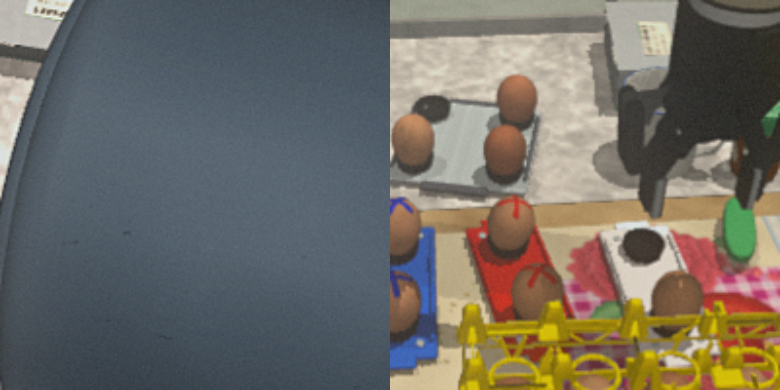

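The first replacement egg is upright in the rear carrier cup (side px about 265,140). The fingers straddle the second spare along x, so I'm checking the projection before descending.

```bash
python3 -c "
from h import *
print(proj('side',[.6734,-.0093,.1303]),proj('side',[.674,-.0094,.038]),proj('side',[.674,-.0094,.042]))
S=snapshot('side');m=egg(S)
for r in range(230,256,4):
    x=np.where(m[r,325:372]>0)[0]; print(r,x.min()+325,x.max()+325)"
```

```text
[355.85720141 198.78168249] [347.30075224 243.52733396] [347.6625357  241.73411553]
230 342 369
234 337 362
238 335 366
242 334 371
246 329 371
250 334 358Traceback (most recent call last):
  File "<string>", line 6, in <module>
    x=np.where(m[r,325:372]>0)[0]; print(r,x.min()+325,x.max()+325)
                                           ~~~~~^^
    return umr_minimum(a, axis, None, out, keepdims, initial, where)
ValueError: zero-size array to reduction operation minimum which has no identity
```

```bash
python3 -m handwheel '[[[0,0,0,0,0.0006,0.025,0.75],[0,0,0,0,0,0.03,0.75],[0,0,0,0,0,0.025,0.75],[0,0,0,0,0,0.02,0.75],[0,0,0,0,0,0.0095,0.75],[0,0,0,0,0,0,0.75],[0,0,0,0,0,0,0.6],[0,0,0,0,0,0,0.55],[0,0,0,0,0,0,0.5],[0,0,0,0,0,0,0.46],[0,0,0,0,0,0,0.42],[0,0,0,0,0,0,0.4],[0,0,0,0,0,0,0.4],[0,0,0,0,0,0,0.4]]]' 20
python3 -c "
from h import *
go(.4925,.3115,.020)"
```

```text
t: 28.72
tcp_pos: [0.6731, -0.0093, 0.0224]
tool_rot: [0.685, 0.728, -0.001, -0.001]
force: [-5.1, 0.5, 4.9]
finger_gap: 0.463
gripper_force: 19.5
t 28.73 tcp [ 0.6731 -0.0093  0.0224] yaw_y 3.5 shift [ 0.3312 -0.1606  0.003 ] gap 0.463 gf 19.5
```

```bash
python3 -m handwheel '[[[0,0,0,0,0,-0.005,0.4],[0,0,0,0,0,-0.01,0.4],[0,0,0,0,0,-0.025,0.4],[0,0,0,0,0,-0.03,0.4],[0,0,0,0,0,-0.03,0.4],[0,0,0,0.0276,-0.0134,0,0.4],[0,0,0,0.0276,-0.0134,0,0.4],[0,0,0,0.0276,-0.0134,0,0.4],[0,0,0,0.0276,-0.0134,0,0.4],[0,0,0,0.0276,-0.0134,0,0.4],[0,0,0,0.0276,-0.0134,0,0.4],[0,0,0,0.0276,-0.0134,0,0.4],[0,0,0,0.0276,-0.0134,0,0.4],[0,0,0,0.0276,-0.0134,0,0.4],[0,0,0,0.0276,-0.0134,0,0.4],[0,0,0,0.0276,-0.0134,0,0.4],[0,0,0,0.0276,-0.0134,0,0.4],[0,0,9.25,0,0,0,0.4],[0,0,9.25,0,0,0,0.4]]]' 20
python3 -m handwheel '[[[0,0,0,0,0,0.03,0.4],[0,0,0,0,0,0.02,0.4],[0,0,0,0,0,0,0.4],[0,0,0,0,0,0,0.4]]]' 20
python3 -c "
from h import *
go(.4925,.3115,.0205)
T,S=snapshot('top'),snapshot('side')
p=sense()['tcp_pos'].copy();p[2]+=.018;print('egg if centred',proj('side',p))
try:
  e=blob(egg(S),tuple(int(v) for v in proj('side',p)),15);print(e)
except Exception as x:print(x)
cv2.imwrite('pics/k.png',np.hstack([cv2.resize(T[150:290,120:260],(390,390)),cv2.resize(S[60:200,170:310],(390,390))])[:,:,::-1])"
```

```text
t: 31.1
tcp_pos: [0.4943, 0.3125, 0.1226]
tool_rot: [0.795, 0.607, 0.001, 0.0]
force: [0.1, -0.9, -0.9]
finger_gap: 0.462
gripper_force: 20.3
t: 31.6
tcp_pos: [0.4948, 0.3118, 0.0728]
tool_rot: [0.793, 0.609, 0.001, 0.0]
force: [1.0, -0.8, 0.1]
finger_gap: 0.457
gripper_force: 20.4
t 31.6 tcp [0.4948 0.3118 0.0728] yaw_y -15.0 shift [-0.001  -0.0022  0.0522] gap 0.457 gf 20.4
egg if centred [222.07538266 113.09083517]
((222.765869140625, 114.16419219970703), (20.168493270874023, 24.557497024536133), 178.27206420898438)
```

View pics/k.png

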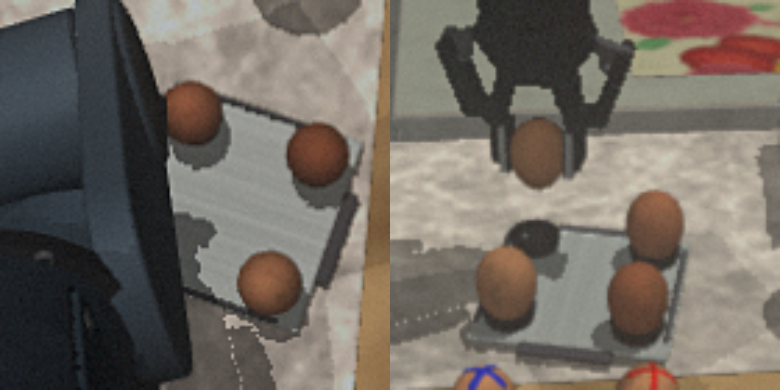

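The last spare is held upright at side px (223,114), over the remaining free cup (222,145). I'll shift about 2.5 mm towards −x, then lower.

```bash
python3 -m handwheel '[[[0,0,0,-0.0005,-0.0025,0.014,0.4],[0,0,0,0,0,0.014,0.4],[0,0,0,0,0,0.009,0.4],[0,0,0,0,0,0.005,0.4],[0,0,0,0,0,0.003,0.4],[0,0,0,0,0,0.002,0.4],[0,0,0,0,0,0.0015,0.4],[0,0,0,0,0,0,0.4],[0,0,0,0,0,0,0.4]]]' 20
```

```text
t: 32.83
tcp_pos: [0.4914, 0.3116, 0.0235]
tool_rot: [0.793, 0.609, 0.0, 0.0]
force: [-0.4, 0.3, -0.2]
finger_gap: 0.458
gripper_force: 20.4
```

```bash
python3 -m handwheel '[[[0,0,0,0,0.0004,0.001,0.4],[0,0,0,0,0,0.0008,0.4],[0,0,0,0,0,0,0.4]]]' 20
```

```text
t: 33.2
tcp_pos: [0.4916, 0.3115, 0.0224]
tool_rot: [0.793, 0.609, 0.0, 0.0]
force: [-1.3, -1.4, 6.1]
finger_gap: 0.461
gripper_force: 20.8
```

```bash
python3 -m handwheel '[[[0,0,0,0,0,0,0.48],[0,0,0,0,0,0,0.52],[0,0,0,0,0,0,0.6],[0,0,0,0,0,0,0.7],[0,0,0,0,0,0,0.75],[0,0,0,0,0,-0.02,0.75],[0,0,0,0,0,-0.03,0.75],[0,0,0,0,0,-0.03,0.75],[0,0,0,0,0,-0.04,0.75],[0,0,0,0.025,-0.017,0,0.75],[0,0,0,0.025,-0.017,0,0.75],[0,0,0,0.025,-0.017,0,0.75],[0,0,0,0.025,-0.017,0,0.75],[0,0,0,0.025,-0.017,0,0.75],[0,0,0,0.025,-0.017,0,0.75],[0,0,0,0.025,-0.017,0,0.75],[0,0,0,0.025,-0.017,0,0.75],[0,0,0,0,0,0,0.75],[0,0,0,0,0,0,0.75]]]' 20
python3 -c "
from h import *
T,S=snapshot('top'),snapshot('side')
cv2.imwrite('pics/l.png',np.hstack([cv2.resize(T[110:310,150:370],(400,364)),cv2.resize(S[90:290,180:380],(364,364))])[:,:,::-1])"
```

```text
t: 35.58
tcp_pos: [0.4119, 0.5392, 0.1412]
tool_rot: [0.793, 0.609, -0.001, 0.0]
force: [-0.3, 0.6, -0.2]
finger_gap: 0.749
gripper_force: 0.0
```

View pics/l.png

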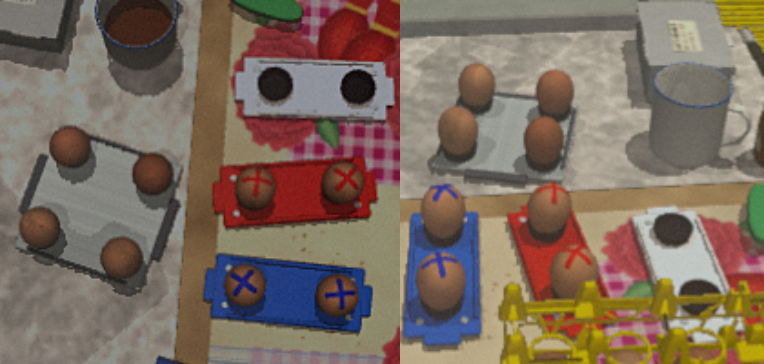

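The carrier holds four unmarked eggs, all upright. Red-cross eggs fill the red rack, blue-cross eggs fill the blue rack, and the white rack is empty. The arm is clear of everything, so I'm handing in.

```bash
python3 -c "
from station import *
print(sign_off())"
```

```text
the job is handed in; nothing more can be done
None
```

The job is handed in at about 36 s: the cracked egg is in the red rack, the dirty egg is in the blue rack, and both spares are on the carrier, which now holds four unmarked eggs; the judge's verdict was not shown.

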